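# Lay a water meter carton dial side up against the stop

### The arm

A 6-joint arm with a two-finger parallel gripper is mounted at the origin on the work surface. World frame = base frame: x ahead of the robot, y to its left, z up, the work surface at z = 0. Lengths are in m, angles in rad, forces in N, time in s.
With the tool pointing down it reaches from about 0.325 to 0.775 m from the base axis. Payload 5.5 kg.
Tool frame: the origin (TCP) lies between the finger pads; the fingertips stand bot.tips_ahead ahead of it and the grasp point (between the pads) is the TCP (bot.tips_ahead is the distance from the TCP to the fingertips, in m); x points along the fingers, z is the direction in which the jaws open and shut, and the axes are right-handed (so a half turn about x gives the same grasp; the last joint's range is limited). The gripper opens to 85 mm and grips with 20 to 120 N. Pads are 22 mm wide; open, the fingers measure 114 mm over their backs; the gripper's body (76 mm by 85 mm) begins 54 mm behind the grasp point. The pads swing forward as they close: fully open they stand 13 mm farther back than shut.
Start: joints at [-1.206, 0.091, 1.231, -0, 1.82, -0.057], TCP at [0.246, -0.547, 0.25] pointing down, gripper open.
Joint ranges: [-2.87, 2.87], [-0.86, 2.18], [0.17, 2.46], [-1.51, 4.65], [0.06, 2.69], [-2.65, 2.65]. Speed limits (rad/s): [2.57, 2.57, 3.01, 3.14, 3.14, 3.14].

### API

Orientations are given as a unit quaternion [x, y, z, w].
In Python, from station import bot, cams, job_done gives the robot as it stands.
- The arm moves only by the shell command python3 -m handwheel 'ROWS' [OPENING] [FORCE]. ROWS is JSON, a list of rows, each an object of numbers: "dx", "dy", "dz": the shift along the world's x, y, z in m; "yaw": the turn about the world's z in degrees. In form: [{"dx": .., "dy": .., "dz": .., "yaw": ..}, ...]. A call has 1 to 8 rows; each row shifts and turns the pose as measured when the row begins; what a row does not reach is not made up. A row lasts 1/10 s, in which the tool goes at most 50 mm and 8.59 degrees, less where a joint would pass 70% of its speed; a pose out of reach is approached as far as the arm can. A call with a gripper value outside its range is refused whole. OPENING is the closure in counts, from 0 (fully open) to 255 (shut), set as the call begins (- or left out, the last holds). The fingers move at their own pace and stop on an object; FORCE is the grip in N (left out, the last holds). Time passes only in rows, so rows that do not move let the fingers close. It gives the time, the measured TCP pose, the force and the opening at its end, in the units of the state.
- bot.read_state(): the state, without advancing time (a new reading comes with each control period).
- cams.read_camera(name): name is "scene" or "top" or "wrist"; returns a dict with "img" (420x560x3 uint8, red, green, blue), "fx", "fy", "cx", "cy" (pixels), "R" (3x3) and "t" (3): a world point X has camera coordinates R X + t. Camera axes: x right, y down, z forward; pixel columns grow to the right and rows downward; lengths in m; the calibration is good to about 2 mm. A picture is of the moment at which its call begins. There is no depth.
- job_done(): hands the job in, once; it reports no verdict.
The state is a dict: "t": time; "joint_pos": joint angles; "joint_vel": joint speeds; "joint_efforts": joint torques, N m; "position": TCP position; "tool_rot": TCP orientation; "ft_force": force on the tool from outside, world axes, zero at the start; "moment": the same for the moment, N m; "width": opening from 0.0 (shut) to 1.0 (fully open).
Only numpy, scipy, OpenCV 4.12 (cv2) and the standard library are available. Lean on these libraries where they do the work, as an engineer would, in place of code of your own. Each camera call takes 0.05 s, during which the arm holds its last target. There are 200 camera calls.

### The job

The tall white water meter carton has to travel lying down with its pink dial side up. Set the small fittings box that rides on it aside on the green mat, tip the carton over by pushing high on its pink side and slide it, without ramming, until its end sits flush and square against the yellow stop, then put the fittings box back on top of it near the middle. Leave the other things on the table where they are.

Things in the scene. Friction and masses are not known exactly. Their poses are not given: they have to be found in the camera images.
- carton_mid (a point): centre of the white meter carton, a closed rigid box 90 mm (its x) by 120 mm (its y) by 180 mm (its z, up while it stands on end at the start), 0.5 to 0.95 kg, too wide to grasp. Its +x side (120 by 180 mm) is pink with a round black-rimmed dial; at the start that side faces away from the yellow stop, so the carton has to fall towards the stop
- carton_top (a point): centre of the carton's upper end face (90 by 120 mm), 90 mm along +z from carton_mid; a pink strip on it marks the edge next to the pink side. This end must finish against the stop. Same axes as carton_mid
- fitbox_mid (a point): centre of the small brown fittings box with a blue band, 56 mm (its x) by 100 mm (its y) by 60 mm high (its z), about 0.2 kg; it stands loose on the carton's upper end at the start. Grasp it across its 56 mm
- stop (a point): middle of the face of the yellow stop rail, 30 mm above the table. The rail is fixed, 170 mm long, its top 42 mm above the table, at the end of a grey board 12 mm thick and 170 mm wide that reaches 365 mm from the rail's face; the carton stands on it. +x points from the board into the rail (the way the carton is to fall and slide), z up, y along the rail
- mat_top (a point): middle of the upper face of the green mat, 160 mm (its x) by 180 mm (its y), 4 mm thick, fixed to the table; z up
- carton: the carton: axes of carton_mid, origin at the centre of its foot, 90 mm along -z from carton_mid. Pushed about 155 mm above its foot on the pink side it tips (a few newtons) instead of sliding, and falls by itself once its top has gone forward some 90 to 100 mm. Lying down, it takes some 2 to 8 N to slide
- fitbox: the fittings box itself: same axes as fitbox_mid, origin at the centre of its underside
Mind the look-alikes: they are no part of the job. Leave any red look-alike of the carton alone.

How it is judged:
On the way, in this order (a step that is already met when the one before it is completed fails the run):
1. the fittings box stands released on the green mat (its centre within 50 mm of the mat's middle) while the carton still stands on end (horizontal distance between fitbox_mid and mat_top below 0.05 m and height (world z) of fitbox_mid below 0.045 m and angle between each of fitbox_mid, carton_mid's own z axis and vertical below 0.1 rad and contact force between the fingers and fitbox below 0.1 N), for 0.2 s.
2. the carton lies pink side up on the grey board, with the fittings box still on the mat (angle between carton_mid's own x axis and vertical below 0.1 rad and height (world z) of carton_mid below 0.065 m and horizontal distance between fitbox_mid and mat_top below 0.05 m and height (world z) of fitbox_mid below 0.045 m and angle between fitbox_mid's own z axis and vertical below 0.1 rad), for 0.2 s.
At the end, for the whole second after the job is handed in: Carton lying pink side up (0.1 rad), its upper end within 5 mm of the stop face, square within 0.07 rad and within 45 mm of the rail middle; fittings box upright on the carton, centre within 35 mm of its centre; all released and at rest (angle between carton_mid's own x axis and vertical below 0.1 rad and height (world z) of carton_mid below 0.065 m and x of carton_top in the frame of stop between -0.005 and 0.005 m and y of carton_top in the frame of stop between -0.045 and 0.045 m and angle between the z axis of carton_mid and the x axis of stop, either way round below 0.07 rad and horizontal distance between fitbox_mid and carton_mid below 0.035 m and angle between fitbox_mid's own z axis and vertical below 0.1 rad and x of fitbox_mid in the frame of carton_mid between 0.068 and 0.082 m and linear speed of each of carton, fitbox below 0.02 m/s); the robot touches nothing.
It fails at once if the carton is rammed: pushed by the fingers with more than 40 N (contact force between the fingers and carton above 40 N).
It fails at once if the carton falls pink side down (angle between carton_mid's own x axis and vertical above 2.3 rad).
It fails at once if the fittings box is tipped over (angle between fitbox_mid's own z axis and vertical above 0.7 rad).
It fails at once if another thing on the table is disturbed (moved over 25 mm) (distance of any of meter, helmet, tape0, tape1, module, wrench, tee from where it was at the start of the episode above 0.025 m).
It also fails if it takes over 72 s, if anything falls off the work surface, if the arm or the gripper's body presses on something with over 40 N, if the wrist force passes 120 N, or if a joint passes its speed limit or range.

## Working session

There is one attempt and no reset: what is moved stays moved. The work goes in short steps, Python scripts to look and compute and a shell command to move; the robot and the scene stay as the last step left them, time stands still between calls to the robot, and variables do not carry over. Pictures are saved under pics/ and viewed, about 8 in all and at most 12, crops included, and the job is handed in when it is done.

```bash
mkdir -p pics; ls; python3 - <<'E'
from station import bot,cams
import cv2
for n in ("scene","top"):
    c=cams.read_camera(n); cv2.imwrite(f"pics/{n}0.png",c["img"][...,::-1]); print(n,c["fx"],c["fy"],c["cx"],c["cy"],c["R"],c["t"])
print(bot.read_state(),bot.tips_ahead)
E
```

```text
pics
scene 463.05323230624 463.05323230624 287.0316628139095 214.43598297047876 [[-8.39597752e-01  5.43207869e-01  9.08340593e-04]
 [ 5.13782017e-01  7.94656988e-01 -3.23339311e-01]
 [-1.76362277e-01 -2.71008270e-01 -9.46282656e-01]] [ 0.55252583 -0.26946613  1.34878245]
top 415.79557163827695 415.79557163827695 277.68425069708417 215.34606509446965 [[-6.23816673e-03 -9.99979615e-01 -1.36192273e-03]
 [-9.68868271e-01  6.38116035e-03 -2.47494555e-01]
 [ 2.47498201e-01 -2.24388580e-04 -9.68888327e-01]] [-0.00965499  0.68590093  1.03459264]
{'t': 0.1, 'joint_pos': array([-1.20568520e+00,  9.18057856e-02,  1.23177864e+00, -2.92264156e-07,
        1.81979527e+00, -5.67027040e-02]), 'joint_vel': array([ 0.00065732, -0.00189511, -0.00360186,  0.00082499, -0.00095021,
        0.00144519]), 'joint_efforts': array([ 3.69922811e-03, -4.60219002e+01, -4.19217575e+01,  5.19121284e-05,
        1.06201516e-02,  1.61911674e-05]), 'position': array([ 0.24556796, -0.54720494,  0.24924317]), 'tool_rot': array([ 0.38461995,  0.59410402, -0.38387443,  0.59308374]), 'ft_force': array([-0.13702283,  0.5610226 , -0.73976358]), 'moment': array([-0.00152602, -0.03787812,  0.02757851]), 'width': 0.9982547055175379} 0.019
```

View pics/scene0.png

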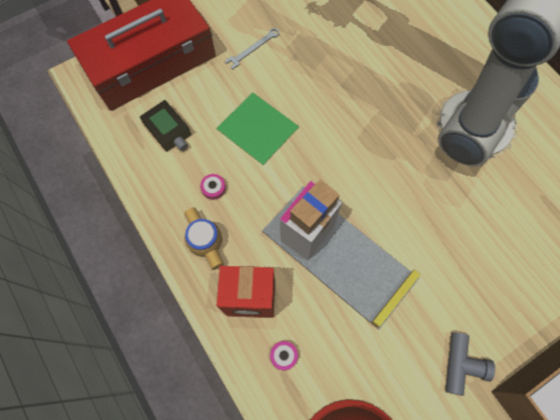

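View pics/top0.png

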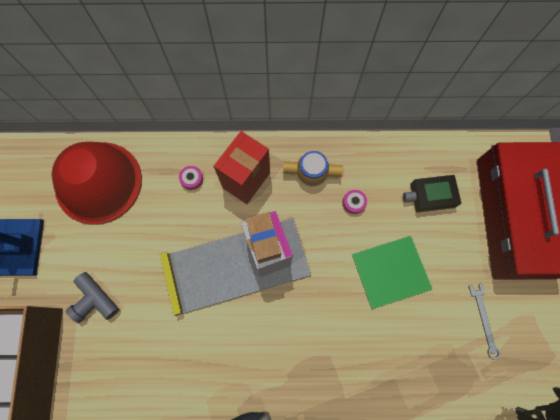

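The top view shows the white carton with the fittings box at about (265,242), with its pink strip on the right at (283,235). The yellow stop is at (171,283), the green mat at (392,272) and the tee at (92,297). Carton candidates are the red box at (243,167), which is the look-alike, and the white one at (265,245). The white one fits: it's on the grey board and carries the pink strip and the brown box. I'll confirm in a crop while measuring.

```bash
cat > h.py <<'E'
import numpy as np,cv2
from station import bot,cams
def cam(n): return cams.read_camera(n)
def ray(c,p,z):
    p=np.atleast_2d(np.float64(p)); d=np.c_[(p[:,0]-c["cx"])/c["fx"],(p[:,1]-c["cy"])/c["fy"],np.ones(len(p))]@c["R"]
    o=-c["R"].T@c["t"]; return o+d*((z-o[2])/d[:,2])[:,None]
def px(c,X):
    q=np.atleast_2d(X)@c["R"].T+c["t"]; return np.c_[q[:,0]/q[:,2]*c["fx"]+c["cx"],q[:,1]/q[:,2]*c["fy"]+c["cy"]]
def mask(c,lo,hi,roi=None):
    m=cv2.inRange(cv2.cvtColor(c["img"],cv2.COLOR_RGB2HSV),lo,hi)
    if roi: k=np.zeros_like(m);x0,y0,x1,y1=roi;k[y0:y1,x0:x1]=255;m&=k
    return m
def blob(m):
    cs,_=cv2.findContours(m,cv2.RETR_EXTERNAL,cv2.CHAIN_APPROX_NONE); return max(cs,key=cv2.contourArea)[:,0,:]
def rect(c,m,z):
    P=ray(c,blob(m),z)[:,:2].astype(np.float32); r=cv2.minAreaRect(P*1000); return np.round(r[0],1),np.round(r[1],1),round(r[2],2)
E
python3 - <<'E'
from h import *
rois={"top":dict(y=(150,240,190,325),g=(340,225,445,320),b=(235,200,305,285),p=(260,200,300,275)),
"scene":dict(y=(365,260,430,335),g=(205,85,310,170),b=(270,170,350,260),p=(270,170,350,260))}
for n in ("top","scene"):
    c=cam(n);R=rois[n];print(n)
    print(" mat",rect(c,mask(c,(45,80,60),(85,255,255),R["g"]),.004))
    my=mask(c,(22,120,90),(35,255,255),R["y"]);print(" rail",rect(c,my,.042), (my>0).sum())
    print(" blue",rect(c,mask(c,(110,120,60),(130,255,255),R["b"]),.252))
    mb=mask(c,(8,90,60),(21,255,255),R["b"]);print(" brown",(mb>0).sum())
    print(" pink z.192",rect(c,mask(c,(145,120,80),(175,255,255),R["p"]),.192))
    if n=="top": cr=c["img"][190:330,150:320]; A=cv2.resize(cr,(680,560),interpolation=cv2.INTER_CUBIC);cv2.imwrite("pics/crop1.png",A[...,::-1])
    else: cr=c["img"][170:330,255:435]; A=cv2.resize(cr,(675,600),interpolation=cv2.INTER_CUBIC);cv2.imwrite("pics/crop2.png",A[...,::-1])
E
```

```text
top
 mat (array([ 543.1, -331.7]), array([159.8, 180.2]), 17.02)
 rail (array([511.3, 277.5]), array([171.7,  22.1]), 16.05) 523
 blue (array([598. ,  19.7]), array([14.9, 53.9]), 15.94)
 brown 1289
 pink z.192 (array([612.8, -19.4]), array([115.4,  17.3]), 20.11)
scene
 mat (array([ 546.7, -330.3]), array([159.7, 179.4]), 17.11)
 rail (array([518.2, 279.3]), array([172.4,  18.8]), 16.11) 529
 blue (array([600.1,  21.6]), array([14.5, 56.1]), 16.08)
 brown 1063
 pink z.192 (array([616.2, -19.6]), array([115.1,  16. ]), 20.58)
```

View pics/crop1.png

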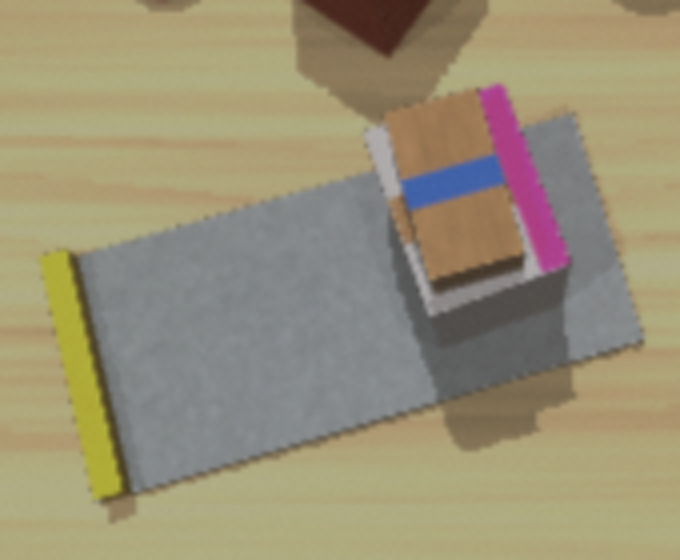

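View pics/crop2.png

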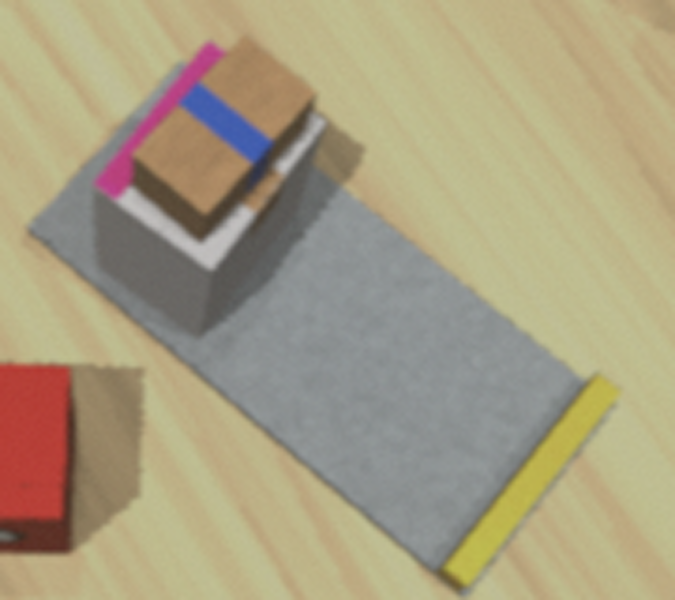

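```bash
python3 - <<'E'
from h import *
from scipy.spatial.transform import Rotation as Ro
M=Ro.from_quat(bot.read_state()["tool_rot"]).as_matrix();print(np.round(M,3),"jaw",np.degrees(np.arctan2(M[1,2],M[0,2])))
for n in ("top","scene"):
    c=cam(n)
    roi=(235,200,305,285) if n=="top" else (270,170,350,260)
    hsv=cv2.cvtColor(c["img"],cv2.COLOR_RGB2HSV)
    m=mask(c,(8,90,140),(21,255,255),roi)|mask(c,(110,120,60),(130,255,255),roi)
    # lit top face only, drop tape on the carton by opening
    m=cv2.morphologyEx(m,cv2.MORPH_OPEN,np.ones((5,5),np.uint8))
    print(n,"fitbox top",rect(c,m,.252))
    k=mask(c,(0,0,60),(180,60,255),(225,195,315,290) if n=="top" else (255,170,430,330))
    bx=(155,200,315,320) if n=="top" else (255,170,425,330)
    g=mask(c,(90,15,60),(120,80,200),bx); print(n,"board",rect(c,g,.012))
E
```

```text
[[-0.     0.912  0.409]
 [ 0.001  0.409 -0.912]
 [-1.     0.    -0.001]] jaw -65.8324122716414
top fitbox top (array([568.9,  11.6]), array([38.7, 55.1]), 15.71)
top board (array([464.4, 216.4]), array([0., 0.]), 0.0)
scene fitbox top (array([629.7,  28.9]), array([38.2, 53.6]), 16.13)
scene board (array([539.9,  -3.5]), array([19. ,  3.6]), 30.57)
```

```bash
python3 -m handwheel '[{"dx":0.022,"dy":0.035,"dz":0.01,"yaw":-1},{"dx":0.022,"dy":0.035,"dz":0.01,"yaw":-1},{"dx":0.022,"dy":0.035,"dz":0.01,"yaw":-1},{"dx":0.022,"dy":0.035,"dz":0.01,"yaw":-1},{"dx":0.022,"dy":0.035,"dz":0.01,"yaw":-1},{"dx":0.022,"dy":0.035,"dz":0.01,"yaw":-1},{"dx":0.022,"dy":0.035,"dz":0.01,"yaw":-1},{"dx":0.022,"dy":0.035,"dz":0.01,"yaw":-1}]' 0
python3 -m handwheel '[{"dx":0.022,"dy":0.035},{"dx":0.022,"dy":0.035},{"dx":0.022,"dy":0.035},{"dx":0.022,"dy":0.035},{"dx":0.022,"dy":0.035},{"dx":0.022,"dy":0.035},{"dx":0.022,"dy":0.035},{}]'
```

```text
t: 1.1
position: [0.4222, -0.2597, 0.3278]
tool_rot: [0.43, 0.564, -0.428, 0.56]
ft_force: [1.1, -0.1, -0.6]
width: 1.001schema error: expected keys dx, dy, dz, yaw
```

```bash
python3 -m handwheel '[{"dx":0.022,"dy":0.035,"dz":0,"yaw":0},{"dx":0.022,"dy":0.035,"dz":0,"yaw":0},{"dx":0.022,"dy":0.035,"dz":0,"yaw":0},{"dx":0.022,"dy":0.035,"dz":0,"yaw":0},{"dx":0.022,"dy":0.035,"dz":0,"yaw":0},{"dx":0.022,"dy":0.035,"dz":0,"yaw":0},{"dx":0.022,"dy":0.035,"dz":0,"yaw":0},{"dx":0.022,"dy":0.035,"dz":0,"yaw":0}]'
cat >> h.py <<'E'
from scipy.spatial.transform import Rotation as Ro
def jaw():
    s=bot.read_state();M=Ro.from_quat(s["tool_rot"]).as_matrix();return np.round(s["position"],4),round(float(np.degrees(np.arctan2(M[1,2],M[0,2]))),2),np.round(s["ft_force"],1),round(s["t"],2)
E
python3 -c "
from h import *
print(jaw())"
```

```text
t: 1.9
position: [0.6035, 0.0336, 0.3314]
tool_rot: [0.431, 0.561, -0.428, 0.562]
ft_force: [1.1, -0.2, 0.9]
width: 0.999
(array([0.6035, 0.0336, 0.3314]), -74.76, array([ 1.1, -0.2,  0.9]), 1.9)
```

```bash
python3 -m handwheel '[{"dx":-0.004,"dy":-0.013,"dz":0,"yaw":0.8},{"dx":0,"dy":0,"dz":0,"yaw":0},{"dx":0,"dy":0,"dz":-0.025,"yaw":0}]'; python3 -c "
from h import *
print(jaw())"
```

```text
t: 2.2
position: [0.6024, 0.0269, 0.3068]
tool_rot: [0.426, 0.566, -0.42, 0.568]
ft_force: [0.5, 0.0, 1.0]
width: 0.999
(array([0.6024, 0.0269, 0.3068]), -73.47, array([0.5, 0. , 1. ]), 2.2)
```

```bash
python3 -m handwheel '[{"dx":-0.003,"dy":-0.006,"dz":0,"yaw":0},{"dx":0,"dy":0,"dz":-0.005,"yaw":0},{"dx":0,"dy":0,"dz":0,"yaw":0}]'; python3 -c "
from h import *
print(jaw())
c=cam('wrist');cv2.imwrite('pics/w1.png',c['img'][...,::-1])"
```

```text
t: 2.5
position: [0.598, 0.0196, 0.2992]
tool_rot: [0.426, 0.567, -0.422, 0.566]
ft_force: [-0.7, 0.3, 0.4]
width: 1.002
(array([0.598 , 0.0196, 0.2992]), -73.62, array([-0.7,  0.3,  0.4]), 2.5)
```

View pics/w1.png

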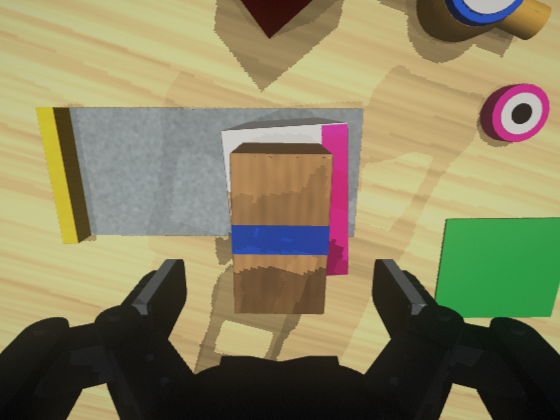

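The wrist view shows the brown box, about (232–330, 155–312), centred and square between the pads at (165,280) and (395,280). I'll go straight down and grip.

```bash
python3 -m handwheel '[{"dx":0,"dy":0,"dz":-0.025,"yaw":0},{"dx":0,"dy":0,"dz":-0.025,"yaw":0},{"dx":0,"dy":0,"dz":-0.018,"yaw":0},{"dx":0,"dy":0,"dz":0,"yaw":0},{"dx":0,"dy":0,"dz":0,"yaw":0}]'
python3 -c "
from h import *
print(jaw())"
```

```text
t: 3.05
position: [0.5993, 0.0183, 0.2386]
tool_rot: [0.429, 0.562, -0.42, 0.569]
ft_force: [-0.2, -0.0, 0.7]
width: 1.002
(array([0.5993, 0.0183, 0.2386]), -73.77, array([-0.2, -0. ,  0.7]), 3.05)
```

```bash
python3 -m handwheel '[{"dx":0,"dy":0.001,"dz":-0.008,"yaw":0},{"dx":0,"dy":0,"dz":0,"yaw":0}]'
python3 -m handwheel '[{"dx":0,"dy":0,"dz":0,"yaw":0},{"dx":0,"dy":0,"dz":0,"yaw":0},{"dx":0,"dy":0,"dz":0,"yaw":0},{"dx":0,"dy":0,"dz":0,"yaw":0},{"dx":0,"dy":0,"dz":0,"yaw":0},{"dx":0,"dy":0,"dz":0,"yaw":0},{"dx":0,"dy":0,"dz":0,"yaw":0},{"dx":0,"dy":0,"dz":0,"yaw":0}]' 255 30
python3 -c "
from h import *
print(jaw())"
```

```text
t: 3.25
position: [0.6, 0.0192, 0.233]
tool_rot: [0.43, 0.561, -0.419, 0.57]
ft_force: [0.4, 0.1, -0.5]
width: 0.999
t: 4.05
position: [0.6005, 0.0194, 0.235]
tool_rot: [0.431, 0.56, -0.418, 0.571]
ft_force: [-0.6, 0.1, -0.7]
width: 0.651
(array([0.6005, 0.0194, 0.235 ]), -73.78, array([-0.6,  0.1, -0.7]), 4.05)
```

```bash
python3 -m handwheel '[{"dx":0,"dy":0,"dz":0.02,"yaw":0},{"dx":0,"dy":0,"dz":0.03,"yaw":0},{"dx":0,"dy":0,"dz":0.02,"yaw":0},{"dx":0,"dy":0,"dz":0.005,"yaw":0}]'
python3 -m handwheel '[{"dx":-0.005,"dy":-0.03,"dz":0,"yaw":0},{"dx":-0.007,"dy":-0.045,"dz":0,"yaw":0},{"dx":-0.007,"dy":-0.045,"dz":0,"yaw":0},{"dx":-0.007,"dy":-0.045,"dz":0,"yaw":0},{"dx":-0.007,"dy":-0.045,"dz":-0.02,"yaw":0},{"dx":-0.007,"dy":-0.045,"dz":-0.03,"yaw":0},{"dx":-0.007,"dy":-0.04,"dz":-0.03,"yaw":0},{"dx":-0.005,"dy":-0.02,"dz":-0.02,"yaw":0}]'
python3 -c "
from h import *
print(jaw(),Ro.from_quat(bot.read_state()['tool_rot']).as_matrix()[:,0])"
```

```text
t: 4.45
position: [0.5991, 0.0193, 0.3076]
tool_rot: [0.429, 0.563, -0.42, 0.568]
ft_force: [0.1, 0.1, -2.3]
width: 0.654
t: 5.25
position: [0.5456, -0.2953, 0.2052]
tool_rot: [0.427, 0.564, -0.417, 0.57]
ft_force: [0.9, 0.6, -3.0]
width: 0.653
(array([ 0.5456, -0.2953,  0.2052]), -73.3, array([ 0.9,  0.6, -3. ]), 5.25) [ 0.01469321  0.00624834 -0.99987253]
```

```bash
python3 -m handwheel '[{"dx":0,"dy":-0.02,"dz":-0.03,"yaw":0},{"dx":0,"dy":-0.008,"dz":-0.04,"yaw":0},{"dx":0,"dy":0,"dz":-0.035,"yaw":0},{"dx":0,"dy":0,"dz":-0.02,"yaw":0},{"dx":0,"dy":0,"dz":-0.005,"yaw":0},{"dx":0,"dy":0,"dz":0,"yaw":0}]'
python3 -c "
from h import *
print(jaw(),Ro.from_quat(bot.read_state()['tool_rot']).as_matrix()[:,0])"
```

```text
t: 5.85
position: [0.5376, -0.3264, 0.0571]
tool_rot: [0.428, 0.569, -0.42, 0.563]
ft_force: [0.2, -0.4, -1.8]
width: 0.652
(array([ 0.5376, -0.3264,  0.0571]), -73.74, array([ 0.2, -0.4, -1.8]), 5.85) [ 4.90288615e-05  1.46346646e-02 -9.99892906e-01]
```

```bash
python3 -m handwheel '[{"dx":0.007,"dy":-0.005,"dz":0,"yaw":0},{"dx":0,"dy":0,"dz":-0.004,"yaw":0},{"dx":0,"dy":0,"dz":-0.003,"yaw":0}]'
python3 -m handwheel '[{"dx":0,"dy":0,"dz":-0.002,"yaw":0},{"dx":0,"dy":0,"dz":-0.002,"yaw":0}]'
python3 -c "
from h import *
print(jaw(),Ro.from_quat(bot.read_state()['tool_rot']).as_matrix()[:,0])"
```

```text
t: 6.15
position: [0.5472, -0.3326, 0.0539]
tool_rot: [0.428, 0.567, -0.42, 0.565]
ft_force: [0.0, 0.4, -3.4]
width: 0.646
t: 6.35
position: [0.5483, -0.3331, 0.0516]
tool_rot: [0.428, 0.566, -0.42, 0.566]
ft_force: [0.1, 0.4, -2.5]
width: 0.656
(array([ 0.5483, -0.3331,  0.0516]), -73.68, array([ 0.1,  0.4, -2.5]), 6.35) [ 0.00793378  0.00925893 -0.99992566]
```

```bash
python3 -m handwheel '[{"dx":0,"dy":0,"dz":-0.002,"yaw":0},{"dx":0,"dy":0,"dz":-0.002,"yaw":0}]'
python3 -m handwheel '[{"dx":0,"dy":0,"dz":-0.002,"yaw":0}]'
```

```text
t: 6.55
position: [0.5485, -0.3331, 0.048]
tool_rot: [0.428, 0.565, -0.42, 0.567]
ft_force: [-0.6, 0.1, -1.9]
width: 0.651
t: 6.65
position: [0.5484, -0.3332, 0.0474]
tool_rot: [0.428, 0.565, -0.42, 0.567]
ft_force: [-7.1, 2.7, 10.2]
width: 0.652
```

```bash
python3 -m handwheel '[{"dx":0,"dy":0,"dz":0,"yaw":0},{"dx":0,"dy":0,"dz":0,"yaw":0},{"dx":0,"dy":0,"dz":0,"yaw":0},{"dx":0,"dy":0,"dz":0,"yaw":0},{"dx":0,"dy":0,"dz":0,"yaw":0},{"dx":0,"dy":0,"dz":0.01,"yaw":0}]' 0
python3 -m handwheel '[{"dx":0,"dy":0,"dz":0.03,"yaw":0},{"dx":0,"dy":0,"dz":0.04,"yaw":0},{"dx":0,"dy":0,"dz":0.04,"yaw":0},{"dx":0,"dy":0,"dz":0.03,"yaw":0}]'
python3 - <<'E'
from h import *
print(jaw())
for n in ("top","scene"):
    c=cam(n); roi=(340,225,445,320) if n=="top" else (205,85,310,170)
    print(n,"blue z.064",rect(c,mask(c,(110,120,60),(130,255,255),roi),.064))
    pr=(260,200,300,275) if n=="top" else (270,170,350,260)
    P=mask(c,(145,120,80),(175,255,255),pr)
    print("pink",rect(c,P,.192))
    W=cv2.convexHull(np.argwhere(mask(c,(0,0,170),(180,45,255),(225,195,310,290) if n=="top" else (260,170,350,270)))[:,::-1].astype(np.int32))
    m=np.zeros(P.shape,np.uint8);cv2.fillConvexPoly(m,W,255);print("white+",rect(c,m|P,.192))
    cv2.imwrite(f"pics/{n}2.png",c["img"][...,::-1])
A=cv2.imread("pics/top2.png")[170:330,140:450];cv2.imwrite("pics/c3.png",cv2.resize(A,None,fx=2.5,fy=2.5))
E
```

```text
t: 7.25
position: [0.5485, -0.3332, 0.0576]
tool_rot: [0.428, 0.565, -0.42, 0.567]
ft_force: [-0.4, 1.1, -0.7]
width: 0.996
t: 7.65
position: [0.5456, -0.3313, 0.1986]
tool_rot: [0.428, 0.568, -0.42, 0.563]
ft_force: [0.5, -0.1, 0.9]
width: 0.999
(array([ 0.5456, -0.3313,  0.1986]), -73.68, array([ 0.5, -0.1,  0.9]), 7.65)
top blue z.064 (array([ 538.2, -307.8]), array([13.3,  5.1]), 14.67)
pink (array([612.8, -19.4]), array([115.4,  17.3]), 20.11)
white+ (array([601.5,  14.8]), array([119.9,  89.4]), 20.82)
scene blue z.064 (array([ 548. , -330.6]), array([13.8, 54.7]), 16.18)
pink (array([616.2, -18.6]), array([115.7,  16.1]), 20.07)
white+ (array([598.2,  29.5]), array([121.2, 139.2]), 18.92)
```

View pics/c3.png

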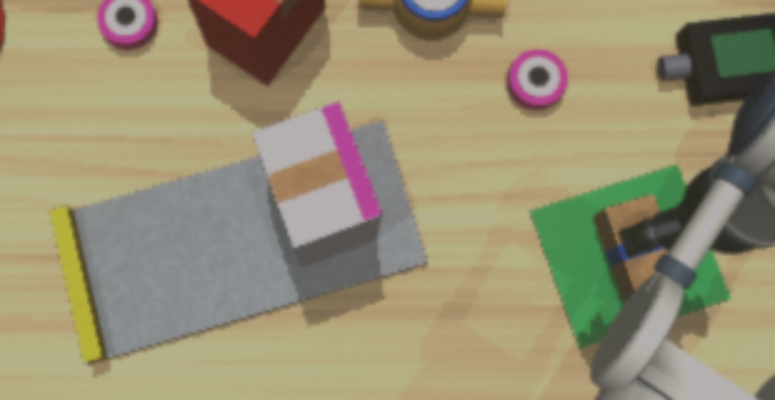

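```bash
python3 -m handwheel '[{"dx":0.008,"dy":0.022,"dz":0,"yaw":8.4},{"dx":0.008,"dy":0.022,"dz":0,"yaw":8.4},{"dx":0.008,"dy":0.022,"dz":0,"yaw":8.4},{"dx":0.008,"dy":0.022,"dz":0,"yaw":8.4},{"dx":0.008,"dy":0.022,"dz":0,"yaw":8.4},{"dx":0.008,"dy":0.022,"dz":0,"yaw":8.4},{"dx":0.008,"dy":0.022,"dz":0,"yaw":8.4},{"dx":0.008,"dy":0.022,"dz":0,"yaw":8.4}]' 128
python3 -c "
from h import *
print(jaw())"
```

```text
t: 8.55
position: [0.611, -0.1532, 0.2042]
tool_rot: [0.035, 0.708, -0.027, 0.705]
ft_force: [0.7, -0.1, 0.5]
width: 0.499
(array([ 0.611 , -0.1532,  0.2042]), -5.03, array([ 0.7, -0.1,  0.5]), 8.55)
```

Remaining: yaw +25.5, dx +0.022, dy +0.085 (stopping about 40 mm short of the face), dz −0.024.

```bash
python3 -m handwheel '[{"dx":0.01,"dy":0.02,"dz":-0.01,"yaw":8},{"dx":0.01,"dy":0.02,"dz":-0.008,"yaw":8},{"dx":0.002,"dy":0.02,"dz":-0.004,"yaw":7},{"dx":0,"dy":0.006,"dz":0,"yaw":0},{"dx":0,"dy":0,"dz":0,"yaw":0}]'
python3 -c "
from h import *
print(jaw())"
```

```text
t: 9.05
position: [0.6337, -0.0814, 0.1805]
tool_rot: [-0.113, 0.7, 0.122, 0.695]
ft_force: [-0.6, -0.7, 0.0]
width: 0.5
(array([ 0.6337, -0.0814,  0.1805]), 19.12, array([-0.6, -0.7,  0. ]), 9.05)
```

```bash
python3 -m handwheel '[{"dx":-0.002,"dy":0.012,"dz":0,"yaw":1.3},{"dx":-0.002,"dy":0.012,"dz":0,"yaw":0},{"dx":-0.001,"dy":0.007,"dz":0,"yaw":0},{"dx":0,"dy":0,"dz":0,"yaw":0}]'
python3 -m handwheel '[{"dx":-0.002,"dy":0.005,"dz":0,"yaw":0},{"dx":-0.002,"dy":0.005,"dz":0,"yaw":0}]'
python3 -c "
from h import *
print(jaw())"
```

```text
t: 9.45
position: [0.6279, -0.0504, 0.1817]
tool_rot: [-0.119, 0.699, 0.127, 0.694]
ft_force: [-0.1, 0.3, 0.5]
width: 0.5
t: 9.65
position: [0.6237, -0.0406, 0.182]
tool_rot: [-0.119, 0.699, 0.126, 0.694]
ft_force: [0.6, -0.3, 0.2]
width: 0.495
(array([ 0.6237, -0.0406,  0.182 ]), 19.94, array([ 0.6, -0.3,  0.2]), 9.65)
```

```bash
python3 -m handwheel '[{"dx":-0.001,"dy":0.004,"dz":0,"yaw":0},{"dx":-0.001,"dy":0.004,"dz":0,"yaw":0}]'
python3 -m handwheel '[{"dx":-0.002,"dy":0.004,"dz":0,"yaw":0},{"dx":-0.002,"dy":0.006,"dz":0,"yaw":0},{"dx":-0.002,"dy":0.006,"dz":0,"yaw":0}]'
python3 -c "
from h import *
print(jaw())"
```

```text
t: 9.85
position: [0.6217, -0.033, 0.1829]
tool_rot: [-0.119, 0.698, 0.125, 0.695]
ft_force: [0.8, -3.2, 1.3]
width: 0.497
t: 10.15
position: [0.6159, -0.017, 0.1841]
tool_rot: [-0.119, 0.698, 0.124, 0.696]
ft_force: [-0.2, -1.5, 2.7]
width: 0.496
(array([ 0.6159, -0.017 ,  0.1841]), 19.79, array([-0.2, -1.5,  2.7]), 10.15)
```

```bash
python3 -m handwheel '[{"dx":-0.002,"dy":0.006,"dz":-0.001,"yaw":0},{"dx":-0.002,"dy":0.006,"dz":-0.001,"yaw":0},{"dx":-0.002,"dy":0.006,"dz":-0.001,"yaw":0},{"dx":-0.002,"dy":0.006,"dz":-0.001,"yaw":0},{"dx":-0.002,"dy":0.006,"dz":-0.001,"yaw":0}]'
python3 - <<'E'
from h import *
print(jaw())
c=cam("scene");cv2.imwrite("pics/s4.png",cv2.resize(c["img"][150:350,230:450],None,fx=2.5,fy=2.5)[...,::-1])
E
```

```text
t: 10.65
position: [0.6045, 0.0169, 0.1783]
tool_rot: [-0.119, 0.698, 0.125, 0.695]
ft_force: [0.2, -0.0, 1.1]
width: 0.497
(array([0.6045, 0.0169, 0.1783]), 19.85, array([ 0.2, -0. ,  1.1]), 10.65)
```

View pics/s4.png

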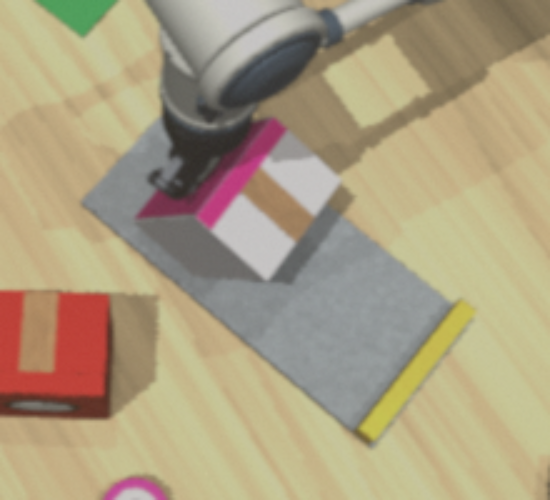

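The carton is tipping cleanly towards the stop, with the fingers high on the pink side at about (180,180) in the crop. I'll keep pushing.

```bash
python3 -m handwheel '[{"dx":-0.002,"dy":0.005,"dz":0,"yaw":0},{"dx":-0.002,"dy":0.005,"dz":0,"yaw":0},{"dx":-0.002,"dy":0.005,"dz":0,"yaw":0},{"dx":-0.002,"dy":0.005,"dz":0,"yaw":0},{"dx":-0.002,"dy":0.005,"dz":0,"yaw":0},{"dx":-0.002,"dy":0.004,"dz":0,"yaw":0},{"dx":-0.001,"dy":0.003,"dz":0,"yaw":0}]'
python3 -m handwheel '[{"dx":0,"dy":0,"dz":0.01,"yaw":0},{"dx":0,"dy":0,"dz":0.01,"yaw":0},{"dx":0,"dy":0,"dz":0,"yaw":0},{"dx":0,"dy":0,"dz":0,"yaw":0}]'
python3 - <<'E'
from h import *
print(jaw())
c=cam("scene");cv2.imwrite("pics/s5.png",cv2.resize(c["img"][150:350,230:450],None,fx=2.5,fy=2.5)[...,::-1])
m=mask(c,(145,120,80),(175,255,255),(270,170,430,330));print("pink",rect(c,m,.102),(m>0).sum())
E
```

```text
t: 11.4
position: [0.5895, 0.0533, 0.1767]
tool_rot: [-0.119, 0.699, 0.126, 0.694]
ft_force: [-0.7, -0.1, 0.1]
width: 0.498
t: 11.8
position: [0.5897, 0.0535, 0.1996]
tool_rot: [-0.119, 0.698, 0.126, 0.695]
ft_force: [-0.1, 0.5, -0.3]
width: 0.498
(array([0.5897, 0.0535, 0.1996]), 19.94, array([-0.1,  0.5, -0.3]), 11.8)
pink (array([556.8, 142.3]), array([109.2, 169.9]), 20.09) 2467
```

```bash
python3 -m handwheel '[{"dx":0.008,"dy":-0.022,"dz":0,"yaw":-2},{"dx":0.008,"dy":-0.022,"dz":0,"yaw":-2},{"dx":0.002,"dy":-0.006,"dz":-0.03,"yaw":0},{"dx":0,"dy":0,"dz":-0.04,"yaw":0},{"dx":0,"dy":0,"dz":-0.035,"yaw":0},{"dx":0,"dy":0,"dz":-0.02,"yaw":0},{"dx":0,"dy":0,"dz":0,"yaw":0}]' 60
python3 - <<'E'
from h import *
print(jaw())
for n,r,y in (("top",(150,190,320,320),(150,240,190,325)),("scene",(250,170,430,330),(365,260,430,335))):
    c=cam(n)
    m=mask(c,(145,120,80),(175,255,255),r);m=cv2.morphologyEx(m,cv2.MORPH_CLOSE,np.ones((5,5)));print(n,"pink",rect(c,m,.102),"rail",rect(c,mask(c,(22,120,90),(35,255,255),y),.042))
    cv2.imwrite(f"pics/{n}6.png",cv2.resize(c["img"][160:350,140:450],None,fx=2.4,fy=2.4)[...,::-1])
E
```

```text
t: 12.55
position: [0.6081, 0.0002, 0.0713]
tool_rot: [-0.093, 0.701, 0.1, 0.7]
ft_force: [-0.5, 0.7, -0.6]
width: 0.763
(array([6.081e-01, 2.000e-04, 7.130e-02]), 15.69, array([-0.5,  0.7, -0.6]), 12.55)
top pink (array([551.8, 148.5]), array([109.9, 157.5]), 20.15) rail (array([511.3, 277.5]), array([171.7,  22.5]), 16.05)
scene pink (array([556.7, 142.9]), array([109.1, 168.7]), 20.17) rail (array([518.1, 279.4]), array([172.4,  19. ]), 15.87)
```

View pics/top6.png

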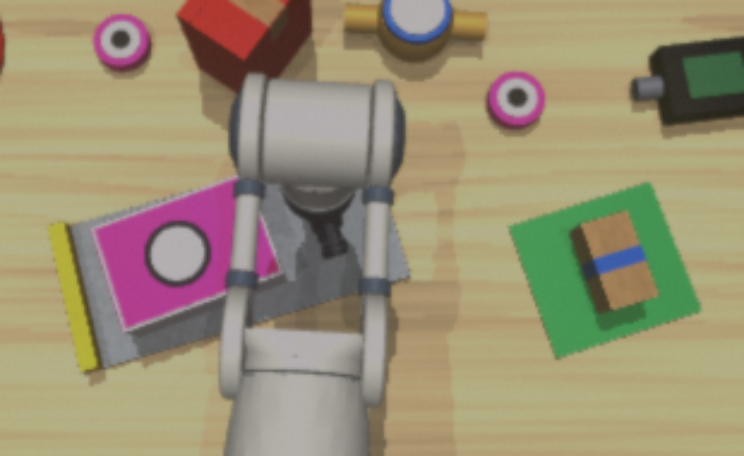

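```bash
python3 -m handwheel '[{"dx":-0.01,"dy":0.005,"dz":-0.006,"yaw":0.4},{"dx":-0.004,"dy":0.013,"dz":0,"yaw":0},{"dx":-0.004,"dy":0.013,"dz":0,"yaw":0},{"dx":-0.001,"dy":0.003,"dz":0,"yaw":0}]'
python3 -c "
from h import *
print(jaw())"
python3 -m handwheel '[{"dx":-0.001,"dy":0.004,"dz":0,"yaw":0},{"dx":-0.001,"dy":0.004,"dz":0,"yaw":0}]'
python3 -c "
from h import *
print(jaw())"
```

```text
t: 13.05
position: [0.5941, 0.0361, 0.0773]
tool_rot: [-0.096, 0.694, 0.101, 0.706]
ft_force: [0.6, -0.2, 0.2]
width: 0.761
(array([0.5941, 0.0361, 0.0773]), 16.03, array([ 0.6, -0.2,  0.2]), 13.05)
t: 13.25
position: [0.593, 0.0455, 0.0795]
tool_rot: [-0.097, 0.693, 0.101, 0.707]
ft_force: [-0.5, -0.2, -0.4]
width: 0.76
(array([0.593 , 0.0455, 0.0795]), 16.11, array([-0.5, -0.2, -0.4]), 13.25)
```

```bash
python3 -m handwheel '[{"dx":0,"dy":-0.003,"dz":-0.012,"yaw":0},{"dx":0,"dy":0,"dz":-0.006,"yaw":0},{"dx":0,"dy":0,"dz":0,"yaw":0}]'
python3 -c "
from h import *
print(jaw())"
python3 -m handwheel '[{"dx":-0.001,"dy":0.003,"dz":-0.001,"yaw":0},{"dx":-0.001,"dy":0.004,"dz":-0.001,"yaw":0},{"dx":-0.001,"dy":0.004,"dz":-0.001,"yaw":0}]'
python3 -c "
from h import *
print(jaw())"
```

```text
t: 13.55
position: [0.5939, 0.0422, 0.0611]
tool_rot: [-0.098, 0.692, 0.101, 0.708]
ft_force: [-0.0, -0.7, 0.5]
width: 0.764
(array([0.5939, 0.0422, 0.0611]), 16.15, array([-0. , -0.7,  0.5]), 13.55)
t: 13.85
position: [0.5907, 0.0511, 0.0572]
tool_rot: [-0.098, 0.693, 0.099, 0.707]
ft_force: [-0.0, -6.3, 4.1]
width: 0.768
(array([0.5907, 0.0511, 0.0572]), 16.02, array([-0. , -6.3,  4.1]), 13.85)
```

```bash
python3 -m handwheel '[{"dx":-0.001,"dy":0.004,"dz":0,"yaw":0},{"dx":-0.001,"dy":0.004,"dz":0,"yaw":0},{"dx":-0.001,"dy":0.004,"dz":0,"yaw":0},{"dx":-0.001,"dy":0.004,"dz":0,"yaw":0}]'
python3 -c "
from h import *
print(jaw())"
python3 -m handwheel '[{"dx":-0.001,"dy":0.004,"dz":0,"yaw":0},{"dx":-0.001,"dy":0.004,"dz":0,"yaw":0},{"dx":-0.001,"dy":0.003,"dz":0,"yaw":0}]'
python3 - <<'E'
from h import *
print(jaw())
for n,r in (("top",(150,190,320,320)),("scene",(250,170,430,330))):
    c=cam(n);m=mask(c,(145,120,80),(175,255,255),r);m=cv2.morphologyEx(m,cv2.MORPH_CLOSE,np.ones((5,5)));print(n,rect(c,m,.102))
E
```

```text
t: 14.25
position: [0.5865, 0.0679, 0.0573]
tool_rot: [-0.098, 0.693, 0.098, 0.708]
ft_force: [0.8, -3.8, 0.1]
width: 0.764
(array([0.5865, 0.0679, 0.0573]), 15.96, array([ 0.8, -3.8,  0.1]), 14.25)
t: 14.55
position: [0.5832, 0.0803, 0.0573]
tool_rot: [-0.098, 0.693, 0.099, 0.708]
ft_force: [1.5, -3.3, 0.6]
width: 0.767
(array([0.5832, 0.0803, 0.0573]), 15.98, array([ 1.5, -3.3,  0.6]), 14.55)
top (array([534. , 222.2]), array([109.4,  78.6]), 15.65)
scene (array([549.5, 178.2]), array([108.7, 170.4]), 16.03)
```

```bash
python3 -m handwheel '[{"dx":-0.001,"dy":0.002,"dz":0,"yaw":0},{"dx":0,"dy":0.002,"dz":0,"yaw":0}]'; for i in 1; do python3 -m handwheel '[{"dx":-0.001,"dy":0.002,"dz":0,"yaw":0}]'; done
python3 -m handwheel '[{"dx":0,"dy":0.002,"dz":0,"yaw":0}]'
```

```text
t: 14.85
position: [0.582, 0.0847, 0.0574]
tool_rot: [-0.098, 0.693, 0.099, 0.708]
ft_force: [-0.2, -4.5, 0.2]
width: 0.767
t: 14.95
position: [0.5814, 0.0862, 0.0575]
tool_rot: [-0.098, 0.693, 0.098, 0.708]
ft_force: [5.6, -11.5, 2.5]
width: 0.765
t: 15.05
position: [0.582, 0.0863, 0.0579]
tool_rot: [-0.1, 0.692, 0.097, 0.708]
ft_force: [0.9, -13.8, 2.5]
width: 0.764
```

```bash
python3 -m handwheel '[{"dx":-0.001,"dy":0.003,"dz":0,"yaw":0}]'
python3 -m handwheel '[{"dx":0.003,"dy":-0.01,"dz":0,"yaw":0},{"dx":0.008,"dy":-0.03,"dz":0,"yaw":0},{"dx":0,"dy":-0.01,"dz":0.04,"yaw":0},{"dx":0,"dy":-0.03,"dz":0.04,"yaw":0},{"dx":0,"dy":-0.04,"dz":0.04,"yaw":0}]' 0
python3 - <<'E'
from h import *
print(jaw())
for n,r in (("top",(150,190,320,320)),("scene",(250,170,430,330))):
    c=cam(n);m=mask(c,(145,120,80),(175,255,255),r);m=cv2.morphologyEx(m,cv2.MORPH_CLOSE,np.ones((5,5)));q=rect(c,m,.102);print(n,q)
    roi=(340,225,445,320) if n=="top" else (205,85,310,170)
    print(" fitbox blue",rect(c,mask(c,(110,120,60),(130,255,255),roi),.064))
    cv2.imwrite(f"pics/{n}7.png",cv2.resize(c["img"][190:340,140:450] if n=="top" else c["img"][170:340,250:440],None,fx=2.5 if n=="top" else 3.4,fy=2.5 if n=="top" else 3.4,interpolation=cv2.INTER_CUBIC)[...,::-1])
E
```

```text
t: 15.15
position: [0.5819, 0.0862, 0.0584]
tool_rot: [-0.102, 0.692, 0.094, 0.709]
ft_force: [3.6, -17.9, 2.2]
width: 0.767
t: 15.65
position: [0.588, -0.027, 0.168]
tool_rot: [-0.101, 0.697, 0.101, 0.702]
ft_force: [1.0, 0.2, 0.5]
width: 1.002
(array([ 0.588, -0.027,  0.168]), 16.43, array([1. , 0.2, 0.5]), 15.65)
top (array([545. , 184.1]), array([109.7, 169.9]), 16.04)
 fitbox blue (array([ 545.3, -331.7]), array([15.3, 55. ]), 16.03)
scene (array([547.7, 184.2]), array([108.7, 168.7]), 16.03)
 fitbox blue (array([ 548.1, -330.5]), array([13.5, 54.7]), 16.06)
```

View pics/scene7.png

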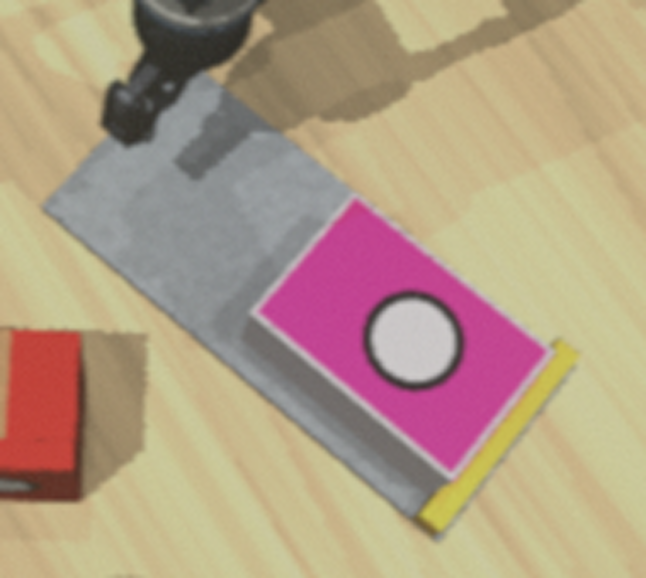

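The carton lies pink side up, square (16.0° against the rail's 16.0°) and flush with the yellow rail, with no visible gap from (450,475) to (550,352). The fittings box is still at (0.547,−0.331). I'll fetch it now.

```bash
python3 -m handwheel '[{"dx":-0.004,"dy":-0.026,"dz":0,"yaw":-8.4},{"dx":-0.004,"dy":-0.026,"dz":0,"yaw":-8.4},{"dx":-0.004,"dy":-0.026,"dz":0,"yaw":-8.4},{"dx":-0.004,"dy":-0.026,"dz":0,"yaw":-8.4},{"dx":-0.004,"dy":-0.026,"dz":0,"yaw":-8.4},{"dx":-0.004,"dy":-0.026,"dz":0,"yaw":-8.4},{"dx":-0.004,"dy":-0.026,"dz":0,"yaw":-8.4},{"dx":-0.004,"dy":-0.026,"dz":0,"yaw":-8.4}]'
python3 -c "
from h import *
print(jaw())"
```

```text
t: 16.55
position: [0.5581, -0.2372, 0.1697]
tool_rot: [0.313, 0.63, -0.313, 0.638]
ft_force: [-1.6, -0.7, -0.6]
width: 1.003
(array([ 0.5581, -0.2372,  0.1697]), -52.55, array([-1.6, -0.7, -0.6]), 16.55)
```

```bash
python3 -m handwheel '[{"dx":-0.004,"dy":-0.03,"dz":0,"yaw":-8},{"dx":-0.004,"dy":-0.03,"dz":0,"yaw":-8},{"dx":-0.002,"dy":-0.022,"dz":0,"yaw":-5},{"dx":0,"dy":0,"dz":0,"yaw":0},{"dx":0,"dy":0,"dz":0,"yaw":0}]'
python3 -c "
from h import *
print(jaw(),Ro.from_quat(bot.read_state()['tool_rot']).as_matrix()[:,0])"
```

```text
t: 17.05
position: [0.5471, -0.3209, 0.164]
tool_rot: [0.43, 0.561, -0.428, 0.564]
ft_force: [0.8, 0.5, -0.1]
width: 0.996
(array([ 0.5471, -0.3209,  0.164 ]), -74.63, array([ 0.8,  0.5, -0.1]), 17.05) [ 5.06249496e-03 -4.26098408e-04 -9.99987095e-01]
```

```bash
python3 -m handwheel '[{"dx":0,"dy":-0.009,"dz":0,"yaw":0.6},{"dx":0,"dy":0,"dz":-0.03,"yaw":0},{"dx":0,"dy":0,"dz":0,"yaw":0}]'
python3 -c "
from h import *
print(jaw())"
```

```text
t: 17.35
position: [0.5483, -0.3277, 0.133]
tool_rot: [0.425, 0.565, -0.422, 0.568]
ft_force: [0.3, 0.1, -1.2]
width: 1.001
(array([ 0.5483, -0.3277,  0.133 ]), -73.53, array([ 0.3,  0.1, -1.2]), 17.35)
```

```bash
python3 -m handwheel '[{"dx":-0.001,"dy":-0.002,"dz":-0.03,"yaw":0},{"dx":0,"dy":0,"dz":-0.03,"yaw":0},{"dx":0,"dy":0,"dz":-0.02,"yaw":0},{"dx":0,"dy":0,"dz":-0.004,"yaw":0},{"dx":0,"dy":0,"dz":0,"yaw":0}]'
python3 -c "
from h import *
print(jaw())"
```

```text
t: 17.85
position: [0.5505, -0.3278, 0.0538]
tool_rot: [0.423, 0.565, -0.418, 0.572]
ft_force: [-0.6, -0.6, -0.0]
width: 1.001
(array([ 0.5505, -0.3278,  0.0538]), -72.98, array([-0.6, -0.6, -0. ]), 17.85)
```

```bash
python3 -m handwheel '[{"dx":-0.002,"dy":-0.003,"dz":-0.008,"yaw":-0.8},{"dx":0,"dy":0,"dz":0,"yaw":0}]'
python3 -m handwheel '[{"dx":0,"dy":0,"dz":0,"yaw":0},{"dx":0,"dy":0,"dz":0,"yaw":0},{"dx":0,"dy":0,"dz":0,"yaw":0},{"dx":0,"dy":0,"dz":0,"yaw":0},{"dx":0,"dy":0,"dz":0,"yaw":0},{"dx":0,"dy":0,"dz":0,"yaw":0},{"dx":0,"dy":0,"dz":0,"yaw":0}]' 255 30
python3 -c "
from h import *
print(jaw(),Ro.from_quat(bot.read_state()['tool_rot']).as_matrix()[:,0])"
```

```text
t: 18.05
position: [0.5498, -0.3313, 0.0486]
tool_rot: [0.427, 0.56, -0.422, 0.571]
ft_force: [0.1, -0.1, 0.0]
width: 0.996
t: 18.75
position: [0.5507, -0.3322, 0.0514]
tool_rot: [0.427, 0.559, -0.422, 0.572]
ft_force: [0.1, 0.1, -1.3]
width: 0.65
(array([ 0.5507, -0.3322,  0.0514]), -73.78, array([ 0.1,  0.1, -1.3]), 18.75) [ 0.01909973 -0.00596902 -0.99979977]
```

```bash
python3 -m handwheel '[{"dx":0,"dy":0,"dz":0.02,"yaw":0},{"dx":0,"dy":0,"dz":0.04,"yaw":0},{"dx":0,"dy":0.01,"dz":0.045,"yaw":0},{"dx":0,"dy":0.03,"dz":0.045,"yaw":0},{"dx":0,"dy":0.045,"dz":0.015,"yaw":0},{"dx":0,"dy":0.045,"dz":0.005,"yaw":0},{"dx":0,"dy":0.045,"dz":0,"yaw":0},{"dx":0,"dy":0.045,"dz":0,"yaw":0}]'
python3 -m handwheel '[{"dx":0,"dy":0.045,"dz":0,"yaw":0},{"dx":0,"dy":0.045,"dz":0,"yaw":0},{"dx":0,"dy":0.045,"dz":0,"yaw":0},{"dx":0,"dy":0.04,"dz":0,"yaw":0},{"dx":0,"dy":0.03,"dz":0,"yaw":0},{"dx":0,"dy":0.02,"dz":0,"yaw":0}]'
python3 -c "
from h import *
print(jaw(),Ro.from_quat(bot.read_state()['tool_rot']).as_matrix()[:,0])"
```

```text
t: 19.55
position: [0.5458, -0.1105, 0.2197]
tool_rot: [0.43, 0.56, -0.425, 0.567]
ft_force: [1.0, 0.6, -2.8]
width: 0.649
t: 20.15
position: [0.5427, 0.1272, 0.2187]
tool_rot: [0.429, 0.561, -0.424, 0.567]
ft_force: [0.7, -1.0, -1.5]
width: 0.65
(array([0.5427, 0.1272, 0.2187]), -74.16, array([ 0.7, -1. , -1.5]), 20.15) [ 1.20204286e-02  7.09915330e-04 -9.99927500e-01]
```

```bash
python3 -m handwheel '[{"dx":0.002,"dy":0.025,"dz":0,"yaw":0},{"dx":0.002,"dy":0.015,"dz":0,"yaw":0},{"dx":0.002,"dy":0.005,"dz":-0.02,"yaw":0},{"dx":0,"dy":0,"dz":-0.02,"yaw":0},{"dx":0,"dy":0,"dz":0,"yaw":0}]'
python3 -c "
from h import *
print(jaw(),Ro.from_quat(bot.read_state()['tool_rot']).as_matrix()[:,0])"
```

```text
t: 20.65
position: [0.548, 0.1776, 0.1767]
tool_rot: [0.427, 0.562, -0.422, 0.568]
ft_force: [-0.7, -0.6, -3.3]
width: 0.649
(array([0.548 , 0.1776, 0.1767]), -73.84, array([-0.7, -0.6, -3.3]), 20.65) [ 1.07884360e-02  4.52497075e-04 -9.99941701e-01]
```

```bash
python3 -m handwheel '[{"dx":0,"dy":0.004,"dz":-0.012,"yaw":0},{"dx":0,"dy":0,"dz":-0.007,"yaw":0},{"dx":0,"dy":0,"dz":-0.003,"yaw":0}]'
python3 -m handwheel '[{"dx":0,"dy":0,"dz":-0.002,"yaw":0}]'
python3 -m handwheel '[{"dx":0,"dy":0,"dz":-0.002,"yaw":0}]'
```

```text
t: 20.95
position: [0.5488, 0.1812, 0.1551]
tool_rot: [0.428, 0.562, -0.422, 0.568]
ft_force: [-0.0, -0.3, -2.5]
width: 0.648
t: 21.05
position: [0.5489, 0.1809, 0.153]
tool_rot: [0.428, 0.561, -0.422, 0.568]
ft_force: [0.9, -1.0, -2.5]
width: 0.652
t: 21.15
position: [0.549, 0.1808, 0.1513]
tool_rot: [0.428, 0.561, -0.422, 0.569]
ft_force: [-0.3, -0.1, -3.0]
width: 0.649
```

```bash
python3 -m handwheel '[{"dx":0,"dy":0,"dz":-0.0015,"yaw":0}]'
python3 -m handwheel '[{"dx":0,"dy":0,"dz":-0.0015,"yaw":0}]'
```

```text
t: 21.25
position: [0.5492, 0.1807, 0.1501]
tool_rot: [0.429, 0.561, -0.422, 0.569]
ft_force: [0.8, 0.5, -2.5]
width: 0.654
t: 21.35
position: [0.5493, 0.1807, 0.1494]
tool_rot: [0.429, 0.561, -0.422, 0.569]
ft_force: [-3.5, 0.4, 4.3]
width: 0.651
```

Contact at the expected height (0.149). I'll release, rise and check.

```bash
python3 -m handwheel '[{"dx":0,"dy":0,"dz":0,"yaw":0},{"dx":0,"dy":0,"dz":0,"yaw":0},{"dx":0,"dy":0,"dz":0,"yaw":0},{"dx":0,"dy":0,"dz":0,"yaw":0},{"dx":0,"dy":0,"dz":0.01,"yaw":0}]' 0
python3 -m handwheel '[{"dx":0,"dy":0,"dz":0.03,"yaw":0},{"dx":0,"dy":0,"dz":0.04,"yaw":0},{"dx":0,"dy":0,"dz":0.04,"yaw":0},{"dx":0,"dy":-0.03,"dz":0.02,"yaw":0},{"dx":0,"dy":-0.045,"dz":0,"yaw":0},{"dx":0,"dy":-0.045,"dz":0,"yaw":0},{"dx":0,"dy":-0.045,"dz":0,"yaw":0},{"dx":0,"dy":-0.03,"dz":0,"yaw":0}]'
python3 - <<'E'
from h import *
print(jaw())
for n,r in (("top",(150,190,320,320)),("scene",(250,170,430,330))):
    c=cam(n);m=mask(c,(145,120,80),(175,255,255),r)
    m=cv2.morphologyEx(m,cv2.MORPH_CLOSE,np.ones((5,5)));h=cv2.convexHull(np.argwhere(m)[:,::-1].astype(np.int32));k=np.zeros_like(m);cv2.fillConvexPoly(k,h,255)
    print(n,"pink",rect(c,k,.102),"blue",rect(c,mask(c,(110,120,60),(130,255,255),r),.162))
    cv2.imwrite(f"pics/{n}8.png",c["img"][...,::-1])
E
```

```text
t: 21.85
position: [0.5497, 0.1807, 0.1606]
tool_rot: [0.429, 0.56, -0.422, 0.569]
ft_force: [1.1, -0.8, -0.6]
width: 0.997
t: 22.65
position: [0.5477, -0.0164, 0.3045]
tool_rot: [0.429, 0.56, -0.417, 0.574]
ft_force: [0.5, 0.2, -0.4]
width: 1.001
(array([ 0.5477, -0.0164,  0.3045]), -73.43, array([ 0.5,  0.2, -0.4]), 22.65)
top pink (array([544.9, 184.2]), array([112. , 171.8]), 15.98) blue (array([544.3, 179.2]), array([15.3, 56.1]), 15.78)
scene pink (array([547.7, 184.2]), array([110.1, 170.2]), 16.04) blue (array([546.9, 180.4]), array([14.4, 53.8]), 16.35)
```

View pics/top8.png

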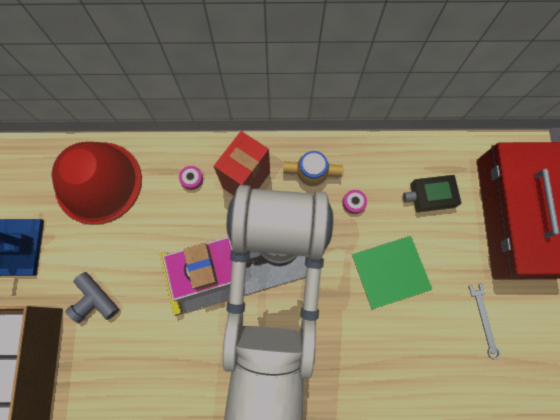

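The fittings box stands on the carton at (200,266), the carton is still flush, and everything else is where it was (module at (436,194), tape at (355,201), tee at (92,297)). Handing in.

```bash
python3 -c "
from station import job_done
print(job_done())"
```

```text
the job is handed in; nothing more can be done
None
```

I set the fittings box on the mat, tipped the carton over towards the stop and slid it flush. Then I put the box back on top and handed the job in at about 23 s. `job_done` gives no verdict, so the results below are my own checks.

- **Fittings box on the mat:** it stood about 3 mm from the mat's middle before I tipped the carton. It stayed there until I picked it up again.
- **Carton:** it lies pink side up, at 16.0° against the rail's 16.0°. No gap to the stop was visible, and the push force rose as it met the rail.
- **Push force:** the highest reading was about 18 N, against the 40 N limit.
- **Sideways position:** the carton is within a few millimetres of the rail's middle.
- **Fittings box on the carton:** it is upright and about 4 mm from the carton's centre.
- **Other things:** I compared the first and last top pictures by eye and saw nothing moved. The gripper was clear of everything at the end.

The two cameras disagree by about 3 mm (up to 7 mm on the rail), mostly in world x. The flush fit therefore rests on the contact force and the picture rather than on an exact measured gap.

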